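Fetch the face mill from behind the long tool holders

ROBOT

A 6-joint arm with a two-finger parallel gripper is mounted at the origin on the work surface. World frame = base frame: x ahead of the robot, y to its left, z up, the work surface at z = 0. Lengths are in m, angles in rad, forces in N, time in s.
With the tool pointing down it reaches from about 0.3 to 0.775 m from the base axis. Payload 14.6 kg.
Tool frame: the origin (TCP) lies at the very end of the fingers, on their centre line; the grasp point (between the pads) lies 19 mm behind it; z points along the fingers, y is the line along which they close (so a half turn about z gives the same grasp; the last joint's range is limited). The gripper opens to 85 mm and grips with 20 to 120 N. Pads are 22 mm wide; open, the fingers measure 114 mm over their backs; the gripper's body (76 mm by 85 mm) begins 54 mm behind the grasp point. The pads swing forward as they close: fully open they stand 13 mm farther back than shut.
Start: joints at [1.252, 0.3, 1.521, -0, 1.321, -0.067], TCP at [0.137, 0.533, 0.231] pointing down, gripper open.
Joint ranges: [-3.03, 3.03], [-0.79, 2.21], [0.23, 2.52], [-1.04, 4.18], [0, 3.07], [-2.55, 2.55]. Speed limits (rad/s): [2.22, 2.22, 2.57, 3.14, 3.14, 3.14].

INTERFACE

Orientations are given as a rotation vector (axis times angle).
In Python, from bench import * gives the robot as it stands.
- The arm moves only by the tool drive_tool, never from a script. Its argument "motion" is a list of rows, each a list of 5 numbers: the closure, from 0 (fully open) to 1 (shut), then the shift along the world's x, y, z normalised to -1 to 1, where 1 is 0.4 m, then the turn about the world's z normalised to -1 to 1, where 1 is pi rad. In form: [[gripper, dx, dy, dz, roll], ...]. A call has 1 to 10 rows; each row is the pose to reach, as a shift and turn from the pose commanded when the call began, turning the shorter way round; what a row does not reach only later rows make up. A row lasts 1/8 s, in which the tool goes at most 62.5 mm and 10.7 degrees, less where a joint would pass 70% of its speed; a pose out of reach is approached as far as the arm can. A call with a number of a shift or a turn outside -1 to 1 is refused whole. A call with a gripper value outside its range is refused whole. The fingers move at their own pace and stop on an object; "squeeze" is the grip in N (left out, the last holds). Time passes only in rows, so rows that repeat a pose let the fingers close. It gives the time, the measured TCP pose, the force, the opening and the grip force at its end, in the units of the state.
- sense(): the state, without advancing time (a new reading comes with each control period).
- get_image(name): name is "side" or "top" or "wrist"; returns (picture, depth): 480x640x3 uint8, red, green, blue; 480x640 float32, m along the optical axis (not along the pixel's ray), 0 where there is no reading.
- get_calibration(name): a dict with "camera_matrix" (3x3 intrinsics, pixels), "k1" (the pictures are not rectified: a ray, as slopes to the right and down, at radius r is drawn at 1 + k1 r^2 times it, then the intrinsics apply), "world_from_camera" (4x4, takes a point from camera to world coordinates). Camera axes: x right, y down, z forward; pixel columns grow to the right and rows downward; lengths in m; the calibration is good to about 2 mm. A picture is of the moment at which its call begins: read the wrist's pose just before it. get_calibration takes no time and is no camera call; for the wrist camera it gives the pose at the moment of the call.
- sign_off(): hands the job in; it is judged then, once.
The state is a dict: "clock": time; "q": joint angles; "dq": joint speeds; "joint_torque": joint torques, N m; "eef_pos": TCP position; "orientation": TCP orientation; "contact_force": force on the tool from outside, world axes, zero at the start; "wrist_torque": the same for the moment, N m; "opening": opening from 0.0 (shut) to 1.0 (fully open); "grip_force": force on a finger pad.
Only numpy, scipy, OpenCV 4.12 (cv2) and the standard library are available. Lean on these libraries where they do the work, as an engineer would, in place of code of your own. Each camera call takes 0.05 s, during which the arm holds its last target. There are 200 camera calls.

TASK

The face mill needs new inserts, but three long tool holders stand close in front of it and on both sides in the rack. Move the long collet chuck, the drill chuck and the end-mill holder into the empty three-place stand, set the face mill fully down in the tightening fixture, and then put each long holder back, fully seated, in the very rack pocket it came from. Leave the two short collet chucks in their pockets.

Things in the scene. Friction and masses are not known exactly. Their poses are not given: they have to be found in the camera images.
- face_mill: Face mill on a short holder: silvery cutter 40 mm across from 32 to 70 mm above the origin, four small gold inserts round its top. 0.6 kg. Starts in the middle of the rack's far row. Grip the cutter about 50 mm above the origin. Round. Flange 50 mm across, 26 high; under it a tapered shank 38 mm across (29 at its end), 25 long, goes in a pocket. Origin: on the axis at the flange's underside; z up.
- collet_chuck: Long collet chuck: on a 40 mm body a dark slotted nut 50 mm across from 97 to 120 mm above the origin (the top, flat, no cutter). 0.8 kg. Starts beside or in front of the face mill. Grip the nut about 108 mm above the origin. Round. Flange 50 mm across, 26 high; under it a tapered shank 38 mm across (29 at its end), 25 long, goes in a pocket. Origin: on the axis at the flange's underside; z up.
- drill_chuck: Drill chuck: bright ribbed sleeve 50 mm across from 52 to 108 mm above the origin, then a dark cone and a 10 mm drill, tip at 138 mm. 0.8 kg. Starts beside or in front of the face mill. Grip the sleeve about 96 mm above the origin. Round. Flange 50 mm across, 26 high; under it a tapered shank 38 mm across (29 at its end), 25 long, goes in a pocket. Origin: on the axis at the flange's underside; z up.
- endmill_holder: End-mill holder: bright plain cylinder 42 mm across up to 116 mm above the origin, a dark 20 mm end mill standing out of it to 136 mm. 0.75 kg. Starts beside or in front of the face mill. Grip the cylinder about 98 mm above the origin. Round. Flange 50 mm across, 26 high; under it a tapered shank 38 mm across (29 at its end), 25 long, goes in a pocket. Origin: on the axis at the flange's underside; z up.
- short_chuck_1: Short collet chuck, to be left alone: flange 50 mm across, dark nut 32 mm across, 58 mm high above the origin (underside of the flange). It stands in the rack's near row, left (+y) pocket.
- short_chuck_2: A second short collet chuck, the same, to be left alone, in the rack's near row, right (-y) pocket.
- rack: Fixed tool-holder rack: grey plastic deck 132 mm (x) by 194 mm (y), its top, on which the flanges rest, 35 mm above the bench. Origin under its centre, on the bench; z up. Six round pockets 43 mm across, centred in its frame at x = +30 (far row) and -30 mm (near row), y = +60, 0 and -60 mm; all taken at the start.
- stand: Fixed empty stand at one side of the rack: grey plastic deck 226 mm (its x) by 82 mm (y), top 35 mm above the bench, with three round pockets 43 mm across in a row for setting holders aside, centred in its frame at x = -72, 0 and +72 mm, y = 0. Origin under its centre, on the bench; z up.
- fixture: Fixed tightening fixture at the other side of the rack: blue base 140 x 110 mm, round tower 84 mm across with a small lever at its side, below the top. An upright socket 43 mm across opens in its top, rim 60 mm above the bench. Origin under the socket's axis, on the bench; z up. A holder is fully down when its flange rests on the rim; no clamping.

How it is judged:
By the outcome, as a careful person would: the job done as asked, in the order asked, and still so for the second after the job is handed in, with the robot touching nothing.
It also fails if it takes over 141 s, if anything falls off the work surface, if the arm or the gripper's body presses on something with over 40 N, if the wrist force passes 120 N, or if a joint passes its speed limit or range.

## Working session

There is one attempt and no reset: what is moved stays moved. The work goes in short steps, Python scripts to look and compute and a tool call to move; the robot and the scene stay as the last step left them, time stands still between calls to the robot, and variables do not carry over. Pictures are saved under pics/ and viewed, at most 14 in all, crops included, and the job is handed in when it is done.

Besides the shell and the picture viewer there is one more tool, called by a JSON object that holds its "name" and its "arguments", one argument or row to a line. drive_tool: Moves the arm, as the interface text tells. Scaled input: -1 to 1 covers 0.4 m each way for a shift and pi rad each way for a turn. Its arguments: {"type":"object","properties":{"motion":{"type":"array"},"squeeze":{"type":"number"}},"required":["motion"]}

```bash
mkdir -p pics; ls; python3 - <<'E'
from bench import *
import cv2
s=sense(); print(s['eef_pos'],s['orientation'],s['opening'],s['clock'])
for n in("top","side"):
    im,d=get_image(n); cv2.imwrite(f"pics/{n}0.png",im[:,:,::-1]); c=get_calibration(n); print(n,c)
    import numpy as np; np.save(f"{n}0.npy",d)
E
```

```text
pics
[0.13695389 0.53243098 0.23070829] [-3.94417358e-01 -3.11647834e+00  1.83989652e-03] 0.9964731099528891 0.0
top {'camera_matrix': array([[439.1832264 ,   0.        , 317.29282326],
       [  0.        , 439.1832264 , 241.77484942],
       [  0.        ,   0.        ,   1.        ]]), 'k1': -0.015562675870710809, 'world_from_camera': array([[-0.02705015, -0.98213608,  0.18621765,  0.37766364],
       [-0.99960241,  0.02509304, -0.01285921, -0.00217128],
       [ 0.00795672, -0.18649146, -0.98242436,  0.92600669],
       [ 0.        ,  0.        ,  0.        ,  1.        ]])}
side {'camera_matrix': array([[444.92055089,   0.        , 323.66220132],
       [  0.        , 444.92055089, 236.75821747],
       [  0.        ,   0.        ,   1.        ]]), 'k1': -0.10634323044485056, 'world_from_camera': array([[-0.90999935, -0.23419571,  0.34213091,  0.30111599],
       [-0.4145217 ,  0.49691263, -0.76239727,  0.60227008],
       [ 0.008541  , -0.8356017 , -0.54926937,  0.49368048],
       [ 0.        ,  0.        ,  0.        ,  1.        ]])}
```

View pics/top0.png

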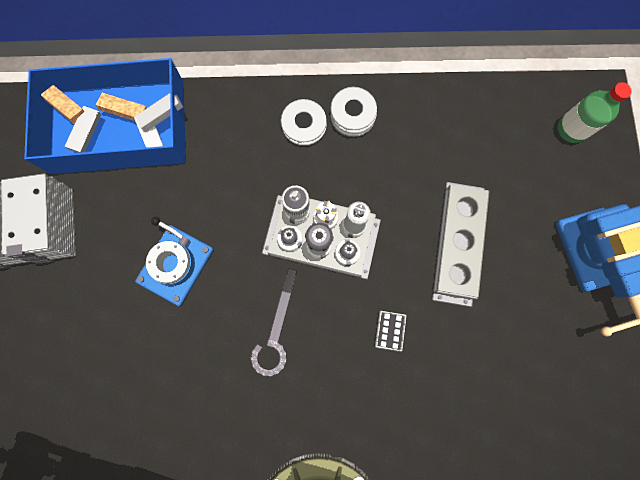

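View pics/side0.png

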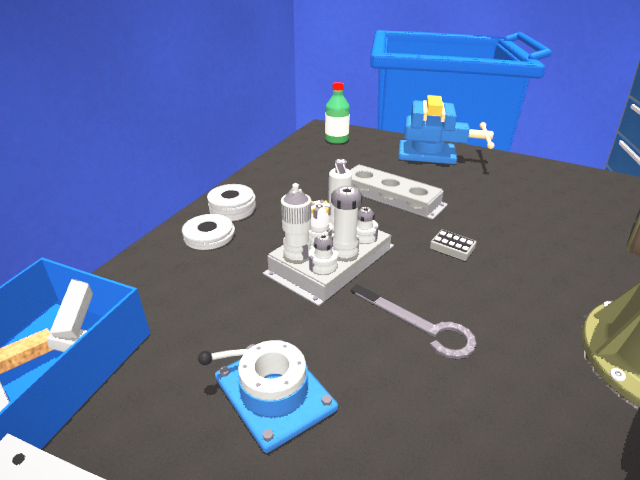

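The top view shows the rack around (320,235): drill chuck at (295,200) left of the face mill (326,212), end-mill holder right (358,215), collet chuck (319,237) in front. The stand is at (462,240) and the fixture at (170,262).

```bash
cat > h.py <<'E'
import numpy as np, cv2
from bench import *
def ray(c,uv):
    K=c['camera_matrix']; uv=np.atleast_2d(uv).astype(float)
    p=cv2.undistortPoints(uv[:,None],K,np.array([c['k1'],0,0,0,0.]))[:,0]
    return np.c_[p,np.ones(len(p))]
def atz(c,uv,z):
    T=c['world_from_camera']; r=ray(c,uv)@T[:3,:3].T
    return T[:3,3]+r*((z-T[2,3])/r[:,2])[:,None]
def cloud(c,d):
    v,u=np.mgrid[:480,:640]; r=ray(c,np.c_[u.ravel(),v.ravel()])
    T=c['world_from_camera']; return ((r*d.reshape(-1,1))@T[:3,:3].T+T[:3,3]).reshape(480,640,3)
E
python3 - <<'E'
from h import *
c=get_calibration("top"); d=np.load("top0.npy"); P=cloud(c,d)
for n,(u0,u1,v0,v1),z in (("rack",(255,390,180,285),.035),("stand",(425,500,175,310),.035),("fix",(130,220,215,310),.060)):
    Q=P[v0:v1,u0:u1].reshape(-1,3); zs=Q[:,2]
    print(n,"z hist",np.histogram(zs,np.arange(-.01,.15,.01))[0])
    m=abs(zs-z)<.006; q=Q[m]; print(np.median(q[:,2]))
    r=cv2.minAreaRect((q[:,:2]*1000).astype(np.float32)); print(r, cv2.boxPoints(r).round(0).tolist())
for nm,uv,z in (("s1",(467,207),.035),("s2",(463.5,240),.035),("s3",(459.5,274),.035),("fx",(169,263),.06),("drill",(295,190),.11),("fm",(326,212),.07),("em",(360,209),.136),("cc",(319,231),.12)):
    print(nm,atz(c,uv,z).round(4))
im=cv2.imread("pics/top0.png")
a=cv2.resize(im[180:285,250:390],None,fx=5,fy=5,interpolation=cv2.INTER_CUBIC); cv2.imwrite("pics/crack.png",a)
b=np.hstack([cv2.resize(im[180:310,425:500],None,fx=4,fy=4,interpolation=cv2.INTER_CUBIC),cv2.resize(im[200:330,130:225],None,fx=4,fy=4,interpolation=cv2.INTER_CUBIC)]); cv2.imwrite("pics/csf.png",b)
E
```

```text
rack z hist [1056 6633   23   37 2422  194   99  859   51  193  397  364   71   56
   74]
0.03660756847227553
((565.41650390625, -23.626495361328125), (200.27134704589844, 133.11346435546875), 74.71785736083984) [[475.0, -103.0], [603.0, -138.0], [656.0, 55.0], [528.0, 91.0]]
stand z hist [ 484 5811  135  210 3348  101    0    0    0    0    0    0    0    0
    0]
0.03689647503626303
((543.7824096679688, -316.89190673828125), (82.5716323852539, 233.51065063476562), 78.91685485839844) [[421.0, -335.0], [650.0, -380.0], [666.0, -299.0], [437.0, -254.0]]
fix z hist [1133 3748 1735  257  115  301  403  825    1    0    0    0    0    0
    0]
0.060950197835728304
((534.3436889648438, 284.6731872558594), (83.14012908935547, 131.4149627685547), 84.37185668945312) [[465.0, 250.0], [596.0, 237.0], [604.0, 320.0], [473.0, 332.0]]
s1 [[ 0.613  -0.3311  0.035 ]]
s2 [[ 0.5425 -0.3174  0.035 ]]
s3 [[ 0.4721 -0.3028  0.035 ]]
fx [[0.5064 0.2822 0.06  ]]
drill [[0.6353 0.0275 0.11  ]]
fm [[ 0.6004 -0.0325  0.07  ]]
em [[ 0.5874 -0.0936  0.136 ]]
cc [[ 0.5509 -0.0165  0.12  ]]
```

View pics/crack.png

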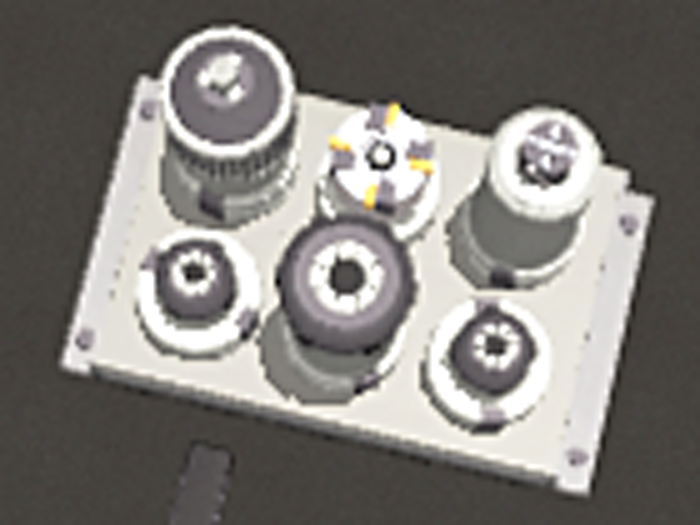

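View pics/csf.png

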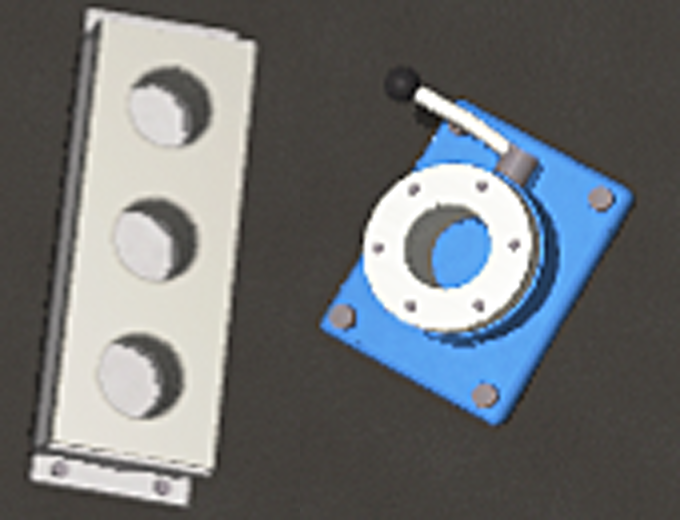

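The crops show these circle centres:
- Drill chuck sleeve top (295.8,197.4), end-mill holder top (359,212.4), collet chuck nut top (319.2,235.2), face mill top (326,210.4).
- Stand pockets (467.5,206.8), (463.8,239.8), (460,274). Fixture rim (167.3,261.5).

Heights above the bench must include the 35 mm deck.

```bash
python3 - <<'E'
from h import *
c=get_calibration("top")
A=lambda uv,z: atz(c,uv,z)[0,:2]
o=-0.1
m=np.array([A((295.7,197.3),.143),A((325.9,210.3),.105),A((358.9,212.3),.151),A((319.1,235.1),.155),A((288.9,234.4),.093),A((348.6,249),.093)])
L=np.array([[30,60],[30,0],[30,-60],[-30,0],[-30,60],[-30,-60]])/1e3
def fit(L,m):
    a=L-L.mean(0);b=m-m.mean(0);t=np.arctan2((a[:,0]*b[:,1]-a[:,1]*b[:,0]).sum(),(a*b).sum())
    R=np.array([[np.cos(t),-np.sin(t)],[np.sin(t),np.cos(t)]]);f=(L-L.mean(0))@R.T+m.mean(0)
    print("yaw",t,"org",m.mean(0)-R@L.mean(0));print("fit",f.round(4).tolist());print("res mm",((m-f)*1e3).round(1).tolist());return f
fit(L,m)
s=np.array([A(p,.035) for p in((467.4,206.7),(463.7,239.7),(459.9,273.9))])
fit(np.array([[72,0],[0,0],[-72,0]])/1e3,s)
print("fx",A((167.3,261.5),.06))
from scipy.spatial.transform import Rotation as R
print(R.from_rotvec(sense()['orientation']).as_matrix().round(3))
E
```

```text
yaw -0.27455964687813195 org [ 0.56499471 -0.02380123]
fit [[0.6101, 0.0258], [0.5939, -0.0319], [0.5776, -0.0897], [0.5361, -0.0157], [0.5524, 0.0421], [0.5199, -0.0734]]
res mm [[0.7, -0.6], [0.8, 0.7], [-0.4, 0.1], [-0.2, -0.2], [-0.9, -0.6], [0.0, 0.5]]
yaw -0.19805385770449538 org [ 0.54302577 -0.31783949]
fit [[0.6136, -0.332], [0.543, -0.3178], [0.4724, -0.3037]]
res mm [[0.0, -0.0], [0.1, 0.0], [-0.2, 0.0]]
fx [0.50952545 0.28572654]
[[-0.968  0.249 -0.   ]
 [ 0.249  0.968 -0.001]
 [ 0.    -0.001 -1.   ]]
```

{"name": "drive_tool", "arguments": {
  "motion": [
    [0, 0.66, -0.83, 0.22, 0],
    [0, 0.66, -0.83, 0.22, 0],
    [0, 0.66, -0.83, 0.22, 0],
    [0, 0.66, -0.83, 0.22, 0],
    [0, 0.66, -0.83, 0.22, 0],
    [0, 0.66, -0.83, 0.22, 0],
    [0, 0.66, -0.83, 0.22, 0],
    [0, 0.66, -0.83, 0.22, 0],
    [0, 0.66, -0.83, 0.22, 0]
  ],
  "squeeze": 60
}}

```text
clock: 1.23
eef_pos: [0.4007, 0.2008, 0.3189]
orientation: [-0.395, -3.116, 0.0]
contact_force: [-0.6, 0.2, -0.2]
opening: 0.997
grip_force: 0.0
```

{"name": "drive_tool", "arguments": {
  "motion": [
    [0, 0.442, -0.726, 0, 0],
    [0, 0.442, -0.726, 0, 0],
    [0, 0.442, -0.726, 0, 0],
    [0, 0.442, -0.726, 0, 0],
    [0, 0.442, -0.726, 0, 0],
    [0, 0.442, -0.726, 0, 0],
    [0, 0.442, -0.726, 0, 0],
    [0, 0.442, -0.726, 0, 0]
  ]
}}

```text
clock: 2.22
eef_pos: [0.5776, -0.088, 0.3191]
orientation: [-0.392, -3.117, -0.0]
contact_force: [-0.6, 0.2, -0.2]
opening: 1.002
grip_force: 0.0
```

```bash
python3 - <<'E'
from h import *
s=sense();c=get_calibration("wrist");im,d=get_image("wrist");cv2.imwrite("pics/w1.png",im[:,:,::-1])
import pickle;pickle.dump((c,d),open("w1.pkl","wb"));print(s['eef_pos'],c['world_from_camera'].round(3).tolist())
from scipy.spatial.transform import Rotation as R
def proj(p):
    T=np.linalg.inv(c['world_from_camera']);q=cv2.projectPoints(np.array(p,float),cv2.Rodrigues(T[:3,:3])[0],T[:3,3],c['camera_matrix'],np.array([c['k1'],0,0,0,0.]))[0][:,0];return q.round(1).tolist()
print(proj([[.5776,-.0897,.151],[.5361,-.0157,.155],[.5939,-.0319,.105],[.6101,.0258,.143],[.5199,-.0734,.093],[.543,-.3178,.035]]))
E
```

```text
[ 0.57758966 -0.08798066  0.31913021] [[0.247, 0.929, 0.275, 0.507], [0.969, -0.237, -0.068, -0.07], [0.002, 0.283, -0.959, 0.463], [0.0, 0.0, 0.0, 1.0]]
[[319.6, 220.6], [389.3, 156.8], [376.0, 212.2], [444.0, 221.7], [321.3, 152.5], [141.4, 217.3]]
```

View pics/w1.png

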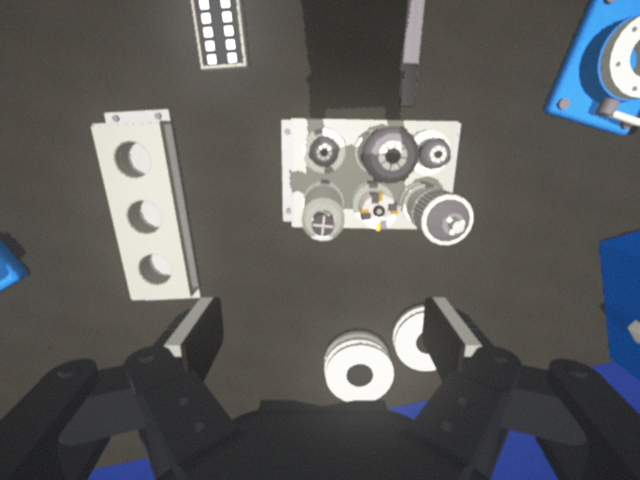

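The wrist view shows end-mill (323,219), collet chuck (390,154), face mill (379,210), stand pockets (132,159), (144,216), (156,269). This is a steady 2–3 px off the prediction, so I check the third camera as a tie-breaker.

```bash
python3 - <<'E'
from h import *
import pickle
cw,_=pickle.load(open("w1.pkl","rb"));cs=get_calibration("side");ct=get_calibration("top")
W=lambda u,z:atz(cw,u,z)[0,:2].round(4); 
print("wrist em",W((323,219),.151),"cc",W((390,154),.155),"fm",W((379,210.5),.105),"stand",[W(p,.035) for p in((132,159),(144,216),(156,269))])
S=lambda u:atz(cs,u,.035)[0,:2].round(4)
print("side stand",[S(p) for p in((364.5,175),(390.5,183),(418.5,191))],"fx",atz(cs,(273,363),.06)[0])
im=cv2.imread("pics/side0.png")
a=cv2.resize(im[155:220,330:460],None,fx=5,fy=5,interpolation=cv2.INTER_CUBIC)
b=cv2.resize(im[335:420,220:330],(421,325),interpolation=cv2.INTER_CUBIC)[:,:]
a=cv2.resize(im[160:205,345:440],(760,360),interpolation=cv2.INTER_CUBIC); b=cv2.resize(im[335:395,230:320],(360,240),interpolation=cv2.INTER_CUBIC)
o=np.zeros((600,760,3),np.uint8);o[:360]=a;o[360:,:360]=b;cv2.imwrite("pics/cs.png",o)
E
```

```text
wrist em [ 0.5769 -0.0863] cc [ 0.5339 -0.0147] fm [ 0.5929 -0.0284] stand [array([ 0.4721, -0.3003]), array([ 0.5422, -0.3139]), array([ 0.614 , -0.3267])]
side stand [array([ 0.6099, -0.3209]), array([ 0.5407, -0.3068]), array([ 0.4715, -0.2959])] fx [0.50960587 0.28802395 0.06      ]
```

View pics/cs.png

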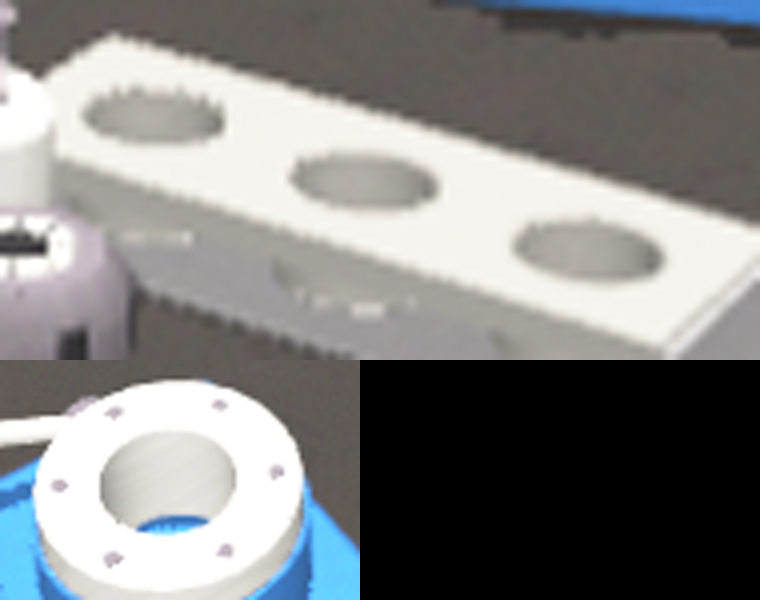

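{"name": "drive_tool", "arguments": {
  "motion": [
    [0, 0, 0, -0.15, 0],
    [0, 0, 0, -0.3, 0],
    [0, 0, 0, -0.43, 0],
    [0, 0, 0, -0.51, 0],
    [0, 0, 0, -0.51, 0],
    [0.3, 0, 0, -0.51, 0],
    [1, 0, 0, -0.51, 0],
    [1, 0, 0, -0.51, 0],
    [1, 0, 0, -0.51, 0],
    [1, 0, 0, -0.51, 0]
  ],
  "squeeze": 60
}}

```text
clock: 3.52
eef_pos: [0.5786, -0.0895, 0.117]
orientation: [0.394, 3.114, 0.0]
contact_force: [-0.6, 2.7, 6.6]
opening: 0.476
grip_force: 59.8
```

```bash
python3 - <<'E'
from h import *
s=sense();print(s['eef_pos'],s['contact_force'],s['opening'],s['grip_force'])
E
```

```text
[ 0.57862645 -0.08953927  0.11703608] [-0.56605451  2.70365694  6.56978478] 0.4761698682307026 59.769941568374634
```

{"name": "drive_tool", "arguments": {
  "motion": [
    [1, 0, 0, 0.05, 0],
    [1, 0, 0, 0.15, 0],
    [1, 0, 0, 0.28, 0],
    [1, 0, 0, 0.33, 0],
    [1, 0.015, -0.1, 0.33, 0],
    [1, 0.035, -0.23, 0.33, 0],
    [1, 0.056, -0.37, 0.33, 0],
    [1, 0.077, -0.51, 0.33, 0],
    [1, 0.091, -0.604, 0.33, 0],
    [1, 0.091, -0.604, 0.33, 0]
  ]
}}

```text
clock: 4.78
eef_pos: [0.6134, -0.3339, 0.2458]
orientation: [-0.399, -3.114, -0.001]
contact_force: [-0.2, 0.9, -6.0]
opening: 0.475
grip_force: 62.6
```

```bash
python3 - <<'E'
from h import *
s=sense();c=get_calibration("wrist");im,d=get_image("wrist");cv2.imwrite("pics/w2.png",im[:,:,::-1])
import pickle;pickle.dump((c,d),open("w2.pkl","wb"));print(s['eef_pos'],s['contact_force'],s['opening'],s['grip_force'])
E
```

```text
[ 0.61340575 -0.33394182  0.24583946] [-0.20706121  0.89408877 -5.95307881] 0.47541701907764855 62.5697922706604
```

View pics/w2.png

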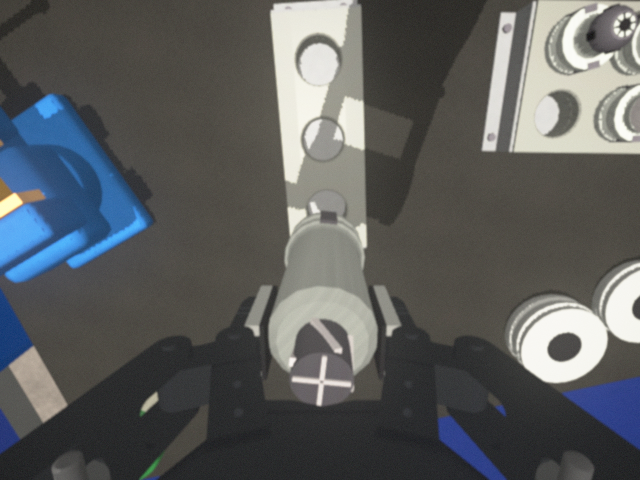

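The wrist view shows the end-mill holder gripped upright, flange at (323,250), stand pockets at (319,61) and (323,139), the third partly hidden at (326,205).

```bash
python3 - <<'E'
from h import *
import pickle
c,_=pickle.load(open("w2.pkl","rb"))
for p in((319,61),(323,139),(326.5,207)):print(atz(c,p,.035)[0].round(4))
T=np.linalg.inv(c['world_from_camera'])
zo=.2458+.019-.098+.0   # origin height approx
for p in([.6134,-.3339,zo+.116],[.6134,-.3339,zo+.026]):
    print(cv2.projectPoints(np.array([p]),cv2.Rodrigues(T[:3,:3])[0],T[:3,3],c['camera_matrix'],np.array([c['k1'],0,0,0,0.]))[0].ravel())
E
```

```text
[ 0.4737 -0.2999  0.035 ]
[ 0.5427 -0.3139  0.035 ]
[ 0.6103 -0.3277  0.035 ]
[320.89248978 349.25540828]
[321.28480973 262.85157444]
```

{"name": "drive_tool", "arguments": {
  "motion": [
    [1, 0, 0, 0, 0],
    [1, 0, 0, -0.15, 0],
    [1, 0, 0, -0.2, 0],
    [1, 0, 0, -0.2, 0]
  ]
}}

```text
clock: 5.32
eef_pos: [0.6141, -0.3306, 0.1668]
orientation: [-0.393, -3.115, -0.001]
contact_force: [-0.1, 0.1, -5.4]
opening: 0.475
grip_force: 62.4
```

{"name": "drive_tool", "arguments": {
  "motion": [
    [1, 0, 0, -0.04, 0],
    [1, 0, 0, -0.07, 0],
    [1, 0, 0, -0.1, 0],
    [1, 0, 0, -0.12, 0],
    [1, 0, 0, -0.127, 0],
    [1, 0, 0, -0.127, 0]
  ]
}}

```text
clock: 6.08
eef_pos: [0.6145, -0.3314, 0.1172]
orientation: [0.394, 3.116, -0.001]
contact_force: [-0.7, 1.3, -1.4]
opening: 0.479
grip_force: 63.4
```

{"name": "drive_tool", "arguments": {
  "motion": [
    [0.6, 0, 0, 0, 0],
    [0, 0, 0, 0, 0],
    [0, 0, 0, 0, 0],
    [0, 0, 0, 0.05, 0],
    [0, 0, 0, 0.2, 0],
    [0, 0, 0, 0.34, 0],
    [0, 0, 0, 0.4, 0],
    [0, -0.05, 0.15, 0.4, 0]
  ]
}}

```text
clock: 7.08
eef_pos: [0.595, -0.2741, 0.2794]
orientation: [0.399, 3.111, -0.003]
contact_force: [1.2, 1.3, -1.2]
opening: 1.0
grip_force: 0.0
```

```bash
python3 - <<'E'
from h import *
im,d=get_image("top")
c=get_calibration("top");P=cloud(c,d)
z=P[170:300,425:510,2];print(z.max())
cv2.imwrite("pics/t1.png",cv2.resize(im[150:310,290:510,::-1],None,fx=3.5,fy=3.5))
print(sense()['eef_pos'])
E
```

```text
0.9260066928011789
[ 0.59181893 -0.26537499  0.27677803]
```

View pics/t1.png

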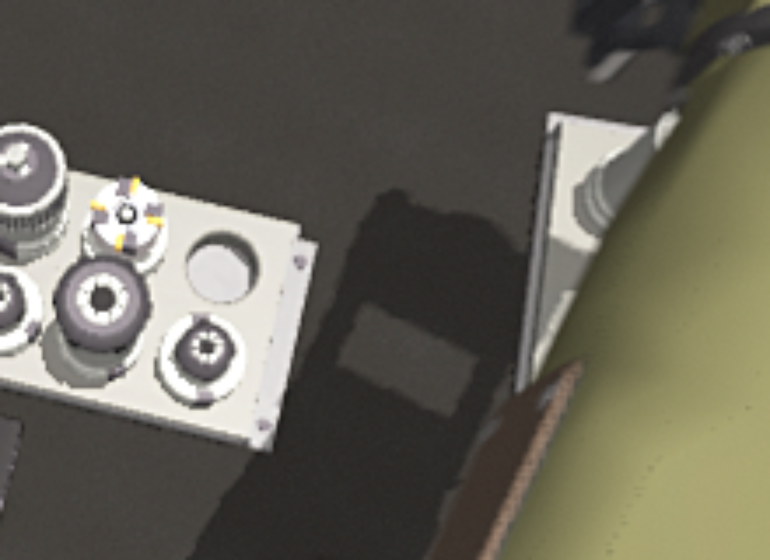

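The end-mill holder's flange is visible in the stand's far pocket at about (595,205), and the rack's right far pocket is empty at (222,267). Next is the collet chuck.

{"name": "drive_tool", "arguments": {
  "motion": [
    [0, -0.03, 0.12, 0, 0],
    [0, -0.06, 0.27, 0, 0],
    [0, -0.1, 0.43, 0, 0],
    [0, -0.13, 0.57, 0, 0],
    [0, -0.146, 0.64, 0, 0],
    [0, -0.146, 0.64, 0, 0],
    [0, -0.146, 0.64, -0.1, 0],
    [0, -0.146, 0.64, -0.25, 0],
    [0, -0.146, 0.64, -0.36, 0],
    [0, -0.146, 0.64, -0.386, 0]
  ]
}}

```text
clock: 8.38
eef_pos: [0.5354, -0.0169, 0.1205]
orientation: [-0.395, -3.113, 0.0]
contact_force: [0.6, -0.3, 0.3]
opening: 0.997
grip_force: 0.0
```

{"name": "drive_tool", "arguments": {
  "motion": [
    [0, 0, 0, 0, 0],
    [0.3, 0, 0, 0, 0],
    [1, 0, 0, 0, 0],
    [1, 0, 0, 0, 0],
    [1, 0, 0, 0, 0],
    [1, 0, 0, 0, 0]
  ],
  "squeeze": 60
}}

```text
clock: 9.12
eef_pos: [0.5369, -0.016, 0.1238]
orientation: [0.394, 3.114, 0.0]
contact_force: [0.1, 1.8, 7.6]
opening: 0.569
grip_force: 60.9
```

{"name": "drive_tool", "arguments": {
  "motion": [
    [1, 0, 0, 0.05, 0],
    [1, 0, 0, 0.15, 0],
    [1, 0, 0, 0.28, 0],
    [1, 0, 0, 0.33, 0],
    [1, -0.03, -0.12, 0.33, 0],
    [1, -0.06, -0.27, 0.33, 0],
    [1, -0.09, -0.42, 0.33, 0],
    [1, -0.12, -0.56, 0.33, 0],
    [1, -0.15, -0.68, 0.33, 0],
    [1, -0.158, -0.7185, 0.33, 0]
  ]
}}

```text
clock: 10.38
eef_pos: [0.4715, -0.3057, 0.2534]
orientation: [-0.398, -3.115, -0.001]
contact_force: [0.0, 1.0, -6.7]
opening: 0.564
grip_force: 66.0
```

{"name": "drive_tool", "arguments": {
  "motion": [
    [1, 0, 0, 0, 0],
    [1, 0, 0, -0.1, 0],
    [1, 0, 0, -0.18, 0],
    [1, 0, 0, -0.22, 0],
    [1, 0, 0, -0.25, 0],
    [1, 0, 0, -0.28, 0],
    [1, 0, 0, -0.31, 0],
    [1, 0, 0, -0.326, 0],
    [1, 0, 0, -0.326, 0],
    [1, 0, 0, -0.326, 0]
  ]
}}

```text
clock: 11.62
eef_pos: [0.4731, -0.3036, 0.124]
orientation: [0.395, 3.116, -0.001]
contact_force: [0.5, 0.5, -5.6]
opening: 0.57
grip_force: 66.5
```

{"name": "drive_tool", "arguments": {
  "motion": [
    [0.6, 0, 0, 0, 0],
    [0, 0, 0, 0, 0],
    [0, 0, 0, 0, 0],
    [0, 0, 0, 0.08, 0],
    [0, 0, 0, 0.22, 0],
    [0, 0, 0, 0.35, 0],
    [0, 0, 0, 0.4, 0],
    [0, 0.05, 0.12, 0.4, 0],
    [0, 0.11, 0.26, 0.4, 0],
    [0, 0.17, 0.4, 0.4, 0]
  ]
}}

```text
clock: 12.88
eef_pos: [0.5414, -0.1419, 0.2842]
orientation: [0.395, 3.116, -0.0]
contact_force: [1.4, -1.2, 0.1]
opening: 0.997
grip_force: 0.0
```

{"name": "drive_tool", "arguments": {
  "motion": [
    [0, 0.055, 0.14, 0, 0],
    [0, 0.11, 0.27, 0, 0],
    [0, 0.16, 0.38, 0, 0],
    [0, 0.175, 0.4225, 0, 0],
    [0, 0.175, 0.4225, 0, 0],
    [0, 0.175, 0.4225, 0, 0],
    [0, 0.175, 0.4225, -0.1, 0],
    [0, 0.175, 0.4225, -0.25, 0],
    [0, 0.175, 0.4225, -0.38, 0],
    [0, 0.175, 0.4225, -0.424, 0]
  ]
}}

```text
clock: 14.12
eef_pos: [0.6095, 0.0242, 0.1116]
orientation: [-0.396, -3.112, 0.001]
contact_force: [-0.2, -0.4, 0.5]
opening: 1.003
grip_force: 0.0
```

{"name": "drive_tool", "arguments": {
  "motion": [
    [0, 0, 0, 0, 0],
    [0.3, 0, 0, 0, 0],
    [1, 0, 0, 0, 0],
    [1, 0, 0, 0, 0],
    [1, 0, 0, 0, 0],
    [1, 0, 0, 0, 0]
  ],
  "squeeze": 60
}}

```text
clock: 14.88
eef_pos: [0.6118, 0.0257, 0.1163]
orientation: [0.394, 3.113, 0.001]
contact_force: [0.8, 1.2, 7.9]
opening: 0.568
grip_force: 60.9
```

```bash
python3 - <<'E'
from h import *
im,d=get_image("top")
c=get_calibration("top");P=cloud(c,d)[165:310,420:520].reshape(-1,3)
P=P[(P[:,2]<.25)]
for n,xy in(("em",(.6141,-.3312)),("cc",(.4725,-.303))):
    q=P[np.hypot(*(P[:,:2]-xy).T)<.04]; h=q[:,2]; print(n,np.sort(h)[-3:].round(3)); 
    for a,b in((.10,.135),(.14,.16)):
        t=q[(h>a)&(h<b)];print(a,len(t),t.mean(0).round(4) if len(t) else'')
cv2.imwrite("pics/t2.png",cv2.resize(im[160:320,260:520,::-1],None,fx=3,fy=3))
E
```

```text
em [0.176 0.176 0.176]
0.1 176 [ 0.6047 -0.3169  0.1187]
0.14 298 [ 0.6098 -0.324   0.1513]
cc [0.161 0.161 0.161]
0.1 65 [ 0.4674 -0.2869  0.1106]
0.14 639 [ 0.4713 -0.299   0.1546]
```

View pics/t2.png

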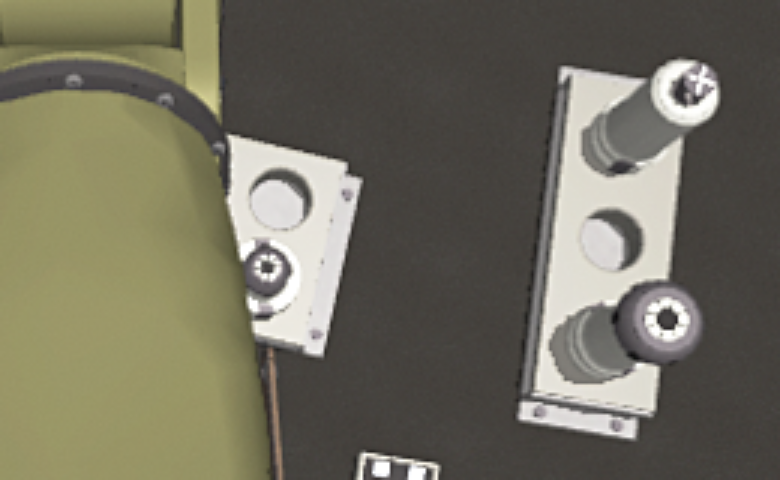

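Both holders stand upright in the outer stand pockets at about (685,95) and (660,320); the middle pocket (612,240) is free. The drill chuck goes there.

{"name": "drive_tool", "arguments": {
  "motion": [
    [1, 0, 0, 0.05, 0],
    [1, 0, 0, 0.15, 0],
    [1, 0, 0, 0.28, 0],
    [1, 0, 0, 0.35, 0],
    [1, -0.02, -0.12, 0.35, 0],
    [1, -0.05, -0.27, 0.35, 0],
    [1, -0.08, -0.42, 0.35, 0],
    [1, -0.11, -0.57, 0.35, 0],
    [1, -0.14, -0.72, 0.35, 0],
    [1, -0.1675, -0.858, 0.35, 0]
  ]
}}

```text
clock: 16.18
eef_pos: [0.5429, -0.3195, 0.2539]
orientation: [-0.395, -3.116, -0.001]
contact_force: [0.9, 0.0, -7.9]
opening: 0.569
grip_force: 64.9
```

{"name": "drive_tool", "arguments": {
  "motion": [
    [1, 0, 0, 0, 0],
    [1, 0, 0, -0.1, 0],
    [1, 0, 0, -0.18, 0],
    [1, 0, 0, -0.24, 0],
    [1, 0, 0, -0.27, 0],
    [1, 0, 0, -0.3, 0],
    [1, 0, 0, -0.33, 0],
    [1, 0, 0, -0.346, 0],
    [1, 0, 0, -0.346, 0],
    [1, 0, 0, -0.346, 0]
  ]
}}

```text
clock: 17.42
eef_pos: [0.5443, -0.3178, 0.1164]
orientation: [0.394, 3.115, -0.001]
contact_force: [1.3, 1.6, -0.6]
opening: 0.563
grip_force: 66.1
```

{"name": "drive_tool", "arguments": {
  "motion": [
    [0.6, 0, 0, 0, 0],
    [0, 0, 0, 0, 0],
    [0, 0, 0, 0, 0],
    [0, 0, 0, 0.08, 0],
    [0, 0, 0, 0.22, 0],
    [0, 0, 0, 0.35, 0],
    [0, 0, 0, 0.4, 0],
    [0, 0.02, 0.12, 0.4, 0],
    [0, 0.05, 0.26, 0.4, 0],
    [0, 0.07, 0.4, 0.4, 0]
  ]
}}

```text
clock: 18.68
eef_pos: [0.572, -0.1562, 0.2758]
orientation: [0.395, 3.116, -0.0]
contact_force: [1.0, -0.7, 0.2]
opening: 1.001
grip_force: 0.0
```

{"name": "drive_tool", "arguments": {
  "motion": [
    [0, 0.03, 0.14, 0, 0],
    [0, 0.05, 0.26, 0, 0],
    [0, 0.057, 0.315, 0, 0],
    [0, 0.057, 0.315, 0, 0],
    [0, 0.057, 0.315, -0.1, 0],
    [0, 0.057, 0.315, -0.25, 0],
    [0, 0.057, 0.315, -0.38, 0],
    [0, 0.057, 0.315, -0.47, 0],
    [0, 0.057, 0.315, -0.5235, 0],
    [0, 0.057, 0.315, -0.5235, 0]
  ]
}}

```text
clock: 19.92
eef_pos: [0.5938, -0.0332, 0.0649]
orientation: [-0.397, -3.114, 0.0]
contact_force: [-0.1, 0.3, 0.3]
opening: 1.001
grip_force: 0.0
```

{"name": "drive_tool", "arguments": {
  "motion": [
    [0.3, 0, 0, 0, 0],
    [1, 0, 0, 0, 0],
    [1, 0, 0, 0, 0],
    [1, 0, 0, 0, 0],
    [1, 0, 0, 0, 0]
  ],
  "squeeze": 60
}}

```text
clock: 20.55
eef_pos: [0.5952, -0.0318, 0.0676]
orientation: [0.394, 3.115, -0.001]
contact_force: [-0.9, -1.2, 6.3]
opening: 0.458
grip_force: 59.6
```

{"name": "drive_tool", "arguments": {
  "motion": [
    [1, 0, 0, 0.05, 0],
    [1, 0, 0, 0.15, 0],
    [1, 0, 0, 0.28, 0],
    [1, 0, 0, 0.325, 0],
    [1, -0.03, 0.12, 0.325, 0],
    [1, -0.07, 0.27, 0.325, 0],
    [1, -0.11, 0.42, 0.325, 0],
    [1, -0.15, 0.57, 0.325, 0],
    [1, -0.19, 0.71, 0.325, 0],
    [1, -0.212, 0.793, 0.325, 0]
  ]
}}

```text
clock: 21.8
eef_pos: [0.5082, 0.2878, 0.1944]
orientation: [-0.391, -3.115, 0.002]
contact_force: [0.7, -0.4, -6.7]
opening: 0.452
grip_force: 62.3
```

{"name": "drive_tool", "arguments": {
  "motion": [
    [1, 0, 0, 0, 0],
    [1, 0, 0, 0, 0]
  ]
}}

```text
clock: 22.05
eef_pos: [0.5095, 0.2851, 0.195]
orientation: [-0.394, -3.115, 0.002]
contact_force: [0.7, 0.4, -6.1]
opening: 0.452
grip_force: 62.3
```

```bash
python3 - <<'E'
from h import *
s=sense();c=get_calibration("wrist");im,d=get_image("wrist");cv2.imwrite("pics/w3.png",im[:,:,::-1])
import pickle;pickle.dump((c,d),open("w3.pkl","wb"));p=s['eef_pos'];print(p,s['contact_force'])
T=np.linalg.inv(c['world_from_camera'])
for q in ([p[0],p[1],p[2]-.0676+.105],[p[0],p[1],p[2]-.0676+.061],[.5095,.2857,.06]):
    print(cv2.projectPoints(np.array([q]),cv2.Rodrigues(T[:3,:3])[0],T[:3,3],c['camera_matrix'],np.array([c['k1'],0,0,0,0.]))[0].ravel())
print(atz(get_calibration("side"),(272,366),.06))
E
```

```text
[0.50954996 0.28509502 0.19495046] [ 0.68192773  0.36543838 -6.08095056]
[320.6225938  349.99610748]
[321.09350639 296.07716068]
[322.35609576 228.97870881]
[[0.50834436 0.29273797 0.06      ]]
```

View pics/w3.png

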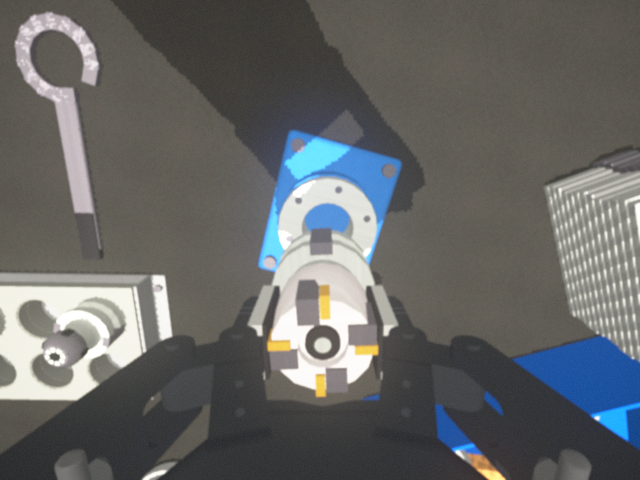

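The face mill is held upright, its flange centred at (321.5,265). The fixture rim is centred near (327.5,226), about 1 mm to +y once the wrist camera's known bias is removed.

{"name": "drive_tool", "arguments": {
  "motion": [
    [1, 0, 0.0025, -0.08, 0],
    [1, 0, 0.0025, -0.15, 0],
    [1, 0, 0.0025, -0.18, 0],
    [1, 0, 0.0025, -0.2, 0],
    [1, 0, 0.0025, -0.22, 0],
    [1, 0, 0.0025, -0.24, 0],
    [1, 0, 0.0025, -0.255, 0],
    [1, 0, 0.0025, -0.261, 0],
    [1, 0, 0.0025, -0.261, 0]
  ]
}}

```text
clock: 23.22
eef_pos: [0.51, 0.2866, 0.0926]
orientation: [0.394, 3.116, 0.0]
contact_force: [-4.1, -1.3, 2.6]
opening: 0.454
grip_force: 63.1
```

{"name": "drive_tool", "arguments": {
  "motion": [
    [0.6, 0, 0, 0, 0],
    [0, 0, 0, 0, 0],
    [0, 0, 0, 0, 0],
    [0, 0, 0, 0.08, 0],
    [0, 0, 0, 0.22, 0],
    [0, 0, 0, 0.35, 0],
    [0, 0, 0, 0.45, 0],
    [0, 0.01, -0.12, 0.45, 0],
    [0, 0.02, -0.27, 0.45, 0],
    [0, 0.03, -0.42, 0.45, 0]
  ]
}}

```text
clock: 24.48
eef_pos: [0.5218, 0.1169, 0.2721]
orientation: [0.393, 3.116, 0.0]
contact_force: [0.9, 0.3, 0.9]
opening: 0.999
grip_force: 0.0
```

{"name": "drive_tool", "arguments": {
  "motion": [
    [0, 0, -0.15, 0, 0],
    [0, 0.01, -0.3, 0, 0],
    [0, 0.02, -0.45, 0, 0],
    [0, 0.03, -0.6, 0, 0],
    [0, 0.04, -0.75, 0, 0],
    [0, 0.05, -0.9, 0, 0],
    [0, 0.055, -1, 0, 0],
    [0, 0.055, -1, 0, 0]
  ]
}}

```text
clock: 25.48
eef_pos: [0.5435, -0.284, 0.2712]
orientation: [-0.399, -3.116, 0.0]
contact_force: [-0.4, 0.3, -0.9]
opening: 1.001
grip_force: 0.0
```

```bash
python3 - <<'E'
from h import *
im,d=get_image("side");im2,d2=get_image("top")
a=cv2.resize(im[290:460,180:350,::-1],(500,500));cv2.imwrite("pics/s3.png",np.hstack([a,cv2.resize(im2[200:310,130:220,::-1],(300,500))]))
c=get_calibration("top");P=cloud(c,d2)[215:310,130:220].reshape(-1,3);P=P[P[:,2]<.2]
print(np.sort(P[:,2])[-6:]); q=P[(P[:,2]>.125)];print(len(q),q.mean(0)); print(sense()['eef_pos'])
q=P[(P[:,2]>.08)&(P[:,2]<.092)];print(len(q),q.mean(0))
E
```

```text
[0.13495779 0.13526788 0.13527433 0.13541753 0.13608157 0.13617464]
366 [0.50814199 0.285607   0.13099824]
[ 0.54386138 -0.28139289  0.27167331]
202 [0.50347815 0.2755107  0.08669512]
```

View pics/s3.png

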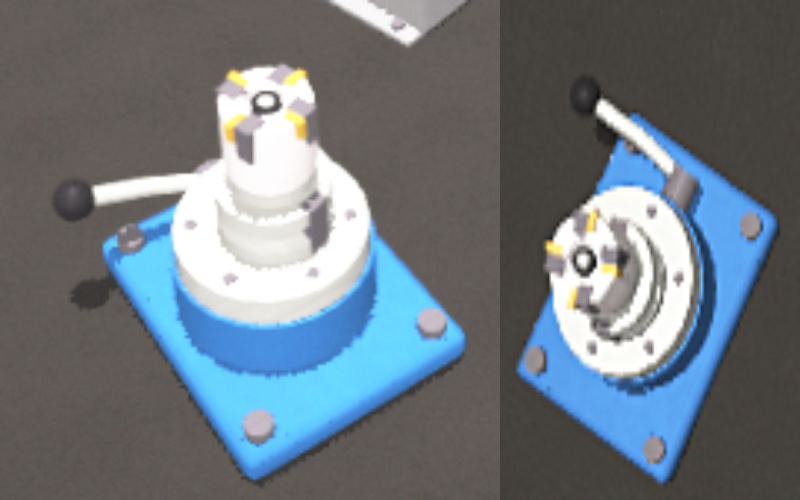

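The face mill sits upright with its flange flat on the fixture rim (side crop, flange around (275,230)). Now I return the drill chuck.

{"name": "drive_tool", "arguments": {
  "motion": [
    [0, 0, -0.0905, 0, 0],
    [0, 0, -0.0905, 0, 0],
    [0, 0, -0.0905, -0.1, 0],
    [0, 0, -0.0905, -0.25, 0],
    [0, 0, -0.0905, -0.36, 0],
    [0, 0, -0.0905, -0.394, 0],
    [0, 0, -0.0905, -0.394, 0]
  ]
}}

```text
clock: 26.45
eef_pos: [0.5444, -0.3171, 0.1151]
orientation: [0.393, 3.116, -0.0]
contact_force: [-0.2, 0.3, 0.3]
opening: 0.998
grip_force: 0.0
```

{"name": "drive_tool", "arguments": {
  "motion": [
    [0.3, 0, 0, 0, 0],
    [1, 0, 0, 0, 0],
    [1, 0, 0, 0, 0],
    [1, 0, 0, 0, 0],
    [1, 0, 0, 0, 0]
  ],
  "squeeze": 60
}}

```text
clock: 27.08
eef_pos: [0.5447, -0.3178, 0.1163]
orientation: [0.394, 3.114, -0.002]
contact_force: [0.5, 2.9, 6.9]
opening: 0.564
grip_force: 60.9
```

{"name": "drive_tool", "arguments": {
  "motion": [
    [1, 0, 0, 0.05, 0],
    [1, 0, 0, 0.15, 0],
    [1, 0, 0, 0.28, 0],
    [1, 0, 0, 0.35, 0],
    [1, 0.02, 0.12, 0.35, 0],
    [1, 0.05, 0.27, 0.35, 0],
    [1, 0.08, 0.42, 0.35, 0],
    [1, 0.11, 0.57, 0.35, 0],
    [1, 0.14, 0.72, 0.35, 0],
    [1, 0.1675, 0.858, 0.35, 0]
  ]
}}

```text
clock: 28.32
eef_pos: [0.6106, 0.0277, 0.254]
orientation: [-0.394, -3.116, 0.0]
contact_force: [1.3, -0.6, -7.8]
opening: 0.564
grip_force: 64.8
```

{"name": "drive_tool", "arguments": {
  "motion": [
    [1, 0, 0, 0, 0],
    [1, 0, 0, -0.1, 0],
    [1, 0, 0, -0.18, 0],
    [1, 0, 0, -0.24, 0],
    [1, 0, 0, -0.27, 0],
    [1, 0, 0, -0.3, 0],
    [1, 0, 0, -0.33, 0],
    [1, 0, 0, -0.346, 0],
    [1, 0, 0, -0.35, 0],
    [1, 0, 0, -0.35, 0]
  ]
}}

```text
clock: 29.58
eef_pos: [0.6116, 0.0255, 0.1164]
orientation: [0.394, 3.114, -0.0]
contact_force: [-4.6, -0.7, 6.5]
opening: 0.564
grip_force: 67.0
```

{"name": "drive_tool", "arguments": {
  "motion": [
    [0.6, 0, 0, 0, 0],
    [0, 0, 0, 0, 0],
    [0, 0, 0, 0, 0],
    [0, 0, 0, 0.08, 0],
    [0, 0, 0, 0.22, 0],
    [0, 0, 0, 0.35, 0],
    [0, 0, 0, 0.4, 0],
    [0, -0.05, -0.12, 0.4, 0],
    [0, -0.11, -0.26, 0.4, 0],
    [0, -0.17, -0.4, 0.4, 0]
  ]
}}

```text
clock: 30.82
eef_pos: [0.5421, -0.1359, 0.2746]
orientation: [0.394, 3.116, -0.0]
contact_force: [1.6, -0.2, -0.2]
opening: 0.998
grip_force: 0.0
```

{"name": "drive_tool", "arguments": {
  "motion": [
    [0, -0.055, -0.14, 0, 0],
    [0, -0.11, -0.27, 0, 0],
    [0, -0.16, -0.38, 0, 0],
    [0, -0.175, -0.4225, 0, 0],
    [0, -0.175, -0.4225, 0, 0],
    [0, -0.175, -0.4225, -0.1, 0],
    [0, -0.175, -0.4225, -0.25, 0],
    [0, -0.175, -0.4225, -0.36, 0],
    [0, -0.175, -0.4225, -0.38, 0],
    [0, -0.175, -0.4225, -0.38, 0]
  ]
}}

```text
clock: 32.08
eef_pos: [0.4738, -0.3031, 0.1235]
orientation: [0.393, 3.116, -0.001]
contact_force: [0.7, -0.8, 0.9]
opening: 1.006
grip_force: 0.0
```

{"name": "drive_tool", "arguments": {
  "motion": [
    [0.3, 0, 0, 0, 0],
    [1, 0, 0, 0, 0],
    [1, 0, 0, 0, 0],
    [1, 0, 0, 0, 0],
    [1, 0, 0, 0, 0]
  ],
  "squeeze": 60
}}

```text
clock: 32.7
eef_pos: [0.4736, -0.3037, 0.124]
orientation: [0.394, 3.114, -0.001]
contact_force: [0.3, 3.0, 7.5]
opening: 0.57
grip_force: 60.8
```

{"name": "drive_tool", "arguments": {
  "motion": [
    [1, 0, 0, 0.05, 0],
    [1, 0, 0, 0.15, 0],
    [1, 0, 0, 0.28, 0],
    [1, 0, 0, 0.33, 0],
    [1, 0.02, 0.12, 0.33, 0],
    [1, 0.05, 0.27, 0.33, 0],
    [1, 0.08, 0.42, 0.33, 0],
    [1, 0.12, 0.56, 0.33, 0],
    [1, 0.15, 0.68, 0.33, 0],
    [1, 0.158, 0.7185, 0.33, 0]
  ]
}}

```text
clock: 33.95
eef_pos: [0.5359, -0.0135, 0.2538]
orientation: [-0.39, -3.116, -0.0]
contact_force: [-0.4, 0.1, -8.3]
opening: 0.565
grip_force: 66.1
```

{"name": "drive_tool", "arguments": {
  "motion": [
    [1, 0, 0, 0, 0],
    [1, 0, 0, -0.1, 0],
    [1, 0, 0, -0.18, 0],
    [1, 0, 0, -0.22, 0],
    [1, 0, 0, -0.25, 0],
    [1, 0, 0, -0.28, 0],
    [1, 0, 0, -0.31, 0],
    [1, 0, 0, -0.326, 0],
    [1, 0, 0, -0.331, 0],
    [1, 0, 0, -0.331, 0]
  ]
}}

```text
clock: 35.2
eef_pos: [0.5371, -0.0161, 0.124]
orientation: [0.394, 3.113, -0.0]
contact_force: [-4.5, 0.1, 10.6]
opening: 0.567
grip_force: 68.0
```

{"name": "drive_tool", "arguments": {
  "motion": [
    [0.6, 0, 0, 0, 0],
    [0, 0, 0, 0, 0],
    [0, 0, 0, 0, 0],
    [0, 0, 0, 0.08, 0],
    [0, 0, 0, 0.22, 0],
    [0, 0, 0, 0.35, 0],
    [0, 0, 0, 0.4, 0],
    [0, 0.03, -0.12, 0.4, 0],
    [0, 0.06, -0.26, 0.4, 0],
    [0, 0.1, -0.4, 0.4, 0]
  ]
}}

```text
clock: 36.45
eef_pos: [0.5764, -0.1777, 0.2823]
orientation: [0.394, 3.116, -0.0]
contact_force: [0.1, 0.6, 0.1]
opening: 0.996
grip_force: 0.0
```

{"name": "drive_tool", "arguments": {
  "motion": [
    [0, 0.035, -0.14, 0, 0],
    [0, 0.07, -0.27, 0, 0],
    [0, 0.096, -0.39, 0, 0],
    [0, 0.096, -0.39, 0, 0],
    [0, 0.096, -0.39, 0, 0],
    [0, 0.096, -0.39, -0.1, 0],
    [0, 0.096, -0.39, -0.25, 0],
    [0, 0.096, -0.39, -0.38, 0],
    [0, 0.096, -0.39, -0.416, 0],
    [0, 0.096, -0.39, -0.416, 0]
  ]
}}

```text
clock: 37.7
eef_pos: [0.615, -0.3316, 0.1167]
orientation: [0.393, 3.116, -0.0]
contact_force: [0.3, -0.1, 0.4]
opening: 0.999
grip_force: 0.0
```

{"name": "drive_tool", "arguments": {
  "motion": [
    [0.3, 0, 0, 0, 0],
    [1, 0, 0, 0, 0],
    [1, 0, 0, 0, 0],
    [1, 0, 0, 0, 0],
    [1, 0, 0, 0, 0]
  ],
  "squeeze": 60
}}

```text
clock: 38.33
eef_pos: [0.6151, -0.332, 0.1172]
orientation: [0.394, 3.114, -0.001]
contact_force: [0.9, 2.6, 5.7]
opening: 0.476
grip_force: 60.1
```

{"name": "drive_tool", "arguments": {
  "motion": [
    [1, 0, 0, 0.05, 0],
    [1, 0, 0, 0.15, 0],
    [1, 0, 0, 0.28, 0],
    [1, 0, 0, 0.33, 0],
    [1, -0.015, 0.1, 0.33, 0],
    [1, -0.035, 0.23, 0.33, 0],
    [1, -0.056, 0.37, 0.33, 0],
    [1, -0.077, 0.51, 0.33, 0],
    [1, -0.091, 0.605, 0.33, 0],
    [1, -0.091, 0.605, 0.33, 0]
  ]
}}

```text
clock: 39.58
eef_pos: [0.5777, -0.0877, 0.2487]
orientation: [0.39, 3.117, 0.0]
contact_force: [0.9, -0.3, -6.1]
opening: 0.478
grip_force: 62.7
```

{"name": "drive_tool", "arguments": {
  "motion": [
    [1, 0, 0, 0, 0],
    [1, 0, 0, -0.1, 0],
    [1, 0, 0, -0.18, 0],
    [1, 0, 0, -0.22, 0],
    [1, 0, 0, -0.25, 0],
    [1, 0, 0, -0.28, 0],
    [1, 0, 0, -0.31, 0],
    [1, 0, 0, -0.326, 0],
    [1, 0, 0, -0.331, 0],
    [1, 0, 0, -0.331, 0]
  ]
}}

```text
clock: 40.83
eef_pos: [0.5788, -0.0901, 0.1172]
orientation: [0.394, 3.114, -0.0]
contact_force: [-5.4, 1.9, 10.8]
opening: 0.477
grip_force: 64.2
```

Seated. I release, rise and clear the cameras' view.

{"name": "drive_tool", "arguments": {
  "motion": [
    [0.6, 0, 0, 0, 0],
    [0, 0, 0, 0, 0],
    [0, 0, 0, 0, 0],
    [0, 0, 0, 0.08, 0],
    [0, 0, 0, 0.22, 0],
    [0, 0, 0, 0.35, 0],
    [0, 0, 0, 0.45, 0],
    [0, -0.02, -0.12, 0.45, 0],
    [0, -0.06, -0.26, 0.45, 0],
    [0, -0.1, -0.4, 0.45, 0]
  ]
}}

```text
clock: 42.08
eef_pos: [0.5376, -0.2516, 0.2952]
orientation: [0.393, 3.116, -0.0]
contact_force: [0.7, 0.7, 0.2]
opening: 0.997
grip_force: 0.0
```

{"name": "drive_tool", "arguments": {
  "motion": [
    [0, 0, -0.15, 0, 0],
    [0, 0, -0.3, 0, 0],
    [0, 0, -0.3, 0, 0],
    [0, 0, -0.3, 0, 0]
  ]
}}

```text
clock: 42.58
eef_pos: [0.5381, -0.3698, 0.2949]
orientation: [-0.395, -3.117, -0.0]
contact_force: [-0.4, 0.3, -0.0]
opening: 0.998
grip_force: 0.0
```

```bash
python3 - <<'E'
from h import *
im,d=get_image("side");im2,d2=get_image("top")
cv2.imwrite("pics/f.png",np.hstack([cv2.resize(im[130:310,235:415,::-1],(380,380)),cv2.resize(im2[180:285,250:390,::-1],(420,380))]))
c=get_calibration("top");Q=cloud(c,d2).reshape(-1,3)
for n,xy,t in(("drill",(.6105,.026),.173),("cc",(.5357,-.0156),.155),("em",(.5777,-.09),.171),("fm",(.5098,.2865),.130)):
    q=Q[(np.hypot(*(Q[:,:2]-xy).T)<.03)&(Q[:,2]<.25)];print(n,t,np.sort(q[:,2])[-4:].round(3))
s=sense();print(s['eef_pos'],s['clock'])
E
```

```text
drill 0.173 [0.174 0.175 0.175 0.176]
cc 0.155 [0.16  0.16  0.16  0.161]
em 0.171 [0.175 0.175 0.175 0.176]
fm 0.13 [0.135 0.135 0.136 0.136]
[ 0.53843464 -0.36900232  0.29547748] 42.675
```

View pics/f.png

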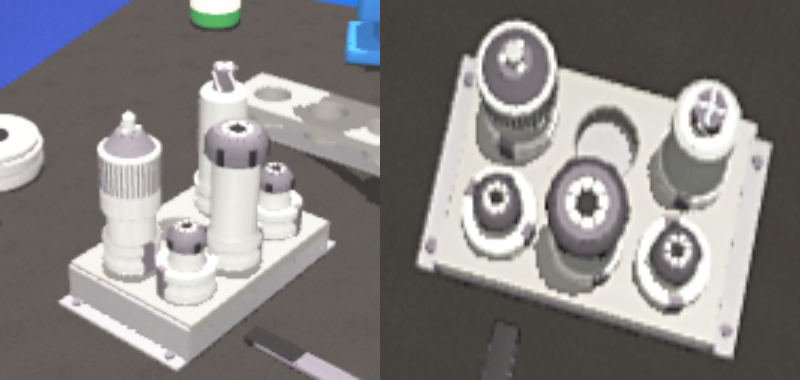

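The final view shows the drill chuck (130,200), collet chuck (237,195) and end-mill holder (223,140) upright and seated in their own pockets. The face mill's pocket is empty and both short chucks are in place.

```bash
python3 -c "
from bench import *
print(sign_off())"
```

```text
the job is handed in; nothing more can be done
None
```

The job is done and handed in at about 43 s: the face mill is fully down in the fixture, all three long holders are seated back in their own rack pockets, and the short chucks were left alone.

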